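# Put the blue microphone on charge

## Robot

A 7-joint arm with a two-finger parallel gripper is mounted at the origin on the work surface. World frame = base frame: x ahead of the robot, y to its left, z up, the work surface at z = 0. Lengths are in m, angles in rad, forces in N, time in s.
With the tool pointing down it reaches from about 0.4 to 0.85 m from the base axis. Payload 4.4 kg.
Tool frame: the origin (TCP) lies at the very end of the fingers, on their centre line; the grasp point (between the pads) lies behind it (arm.grip_depth is the z of the grasp point in the tool frame, in m); z points along the fingers, y is the line along which they close (so a half turn about z gives the same grasp; the last joint's range is limited). The gripper opens to 94 mm and grips with 3 to 60 N. Pads are 16 mm wide; open, the fingers measure 119 mm over their backs; the gripper's body (75 mm by 177 mm) begins 78 mm behind the grasp point.
Start: joints at [1.053, 0.628, 0.038, 1.517, -0.027, 0.996, -0.02], TCP at [0.284, -0.585, 0.205] pointing down, gripper open.
Joint ranges: [-3.06, 3.06], [-0.37, 2.12], [-1.25, 1.32], [0.18, 2.47], [-1.1, 4.24], [0.23, 1.98], [-2.94, 2.94]. Speed limits (rad/s): [2.57, 2.57, 3.14, 3.14, 3.14, 3.14, 3.14].

## Interface

Orientations are given as a rotation vector (axis times angle).
In Python, from station import arm, cams gives the robot as it stands. The module is installed in compiled form; this text tells all that it offers. Calls block until the motion is done:
- arm.move_ptp(position, orientation): joint-space move of the TCP to a pose.
- arm.servo_line(position, rot=None, max_speed=0.15): straight line of the TCP; rot=None keeps the orientation; max_speed is the mean speed in m/s.
- arm.move_joints(angles): joint-space move.
- arm.release() and arm.close(grip_force=None): open the fingers fully, or close them until they stop; grip_force is the grip in N (None keeps the last).
- arm.pause(seconds).
- arm.ik(position, orientation): joint angles nearest the present ones, or None.
- arm.observe(): the state.
- cams.snapshot(name): name is "side" or "top"; returns a dict with "color" (400x640x3 uint8, blue, green, red), "vfov" (degrees; the focal length in pixels is half the picture's height over the tangent of half this angle, whatever the lens; pixels are square), "cx", "cy" (the principal point, pixels), "dist" ([k1, k2, p1, p2, k3] as OpenCV has them; the pictures are not rectified), "rvec" (rotation vector, rad) and "tvec" (3), from world to camera coordinates, as OpenCV has them. Camera axes: x right, y down, z forward; pixel columns grow to the right and rows downward; lengths in m; the calibration is good to about 2 mm. A picture is of the moment at which its call begins. There is no depth.
A pose or a line that the arm cannot do raises arm.PlanningError and nothing moves.
- arm.job_done(): hands the job in; it is judged then, once.
The state is a dict: "time": time; "joints": joint angles; "joint_velocities": joint speeds; "joint_efforts": joint torques, N m; "tcp_pos": TCP position; "ee_rot": TCP orientation; "ft_force": force on the tool from outside, world axes, zero at the start; "torque": the same for the moment, N m; "width": opening from 0.0 (shut) to 1.0 (fully open); "grasp_force": force on a finger pad.
Only numpy, scipy, OpenCV 4.12 (cv2) and the standard library are available. Lean on these libraries where they do the work, as an engineer would, in place of code of your own. Each camera call takes 0.05 s, during which the arm holds its last target. There are 200 camera calls.

## Task

Put the blue-ringed microphone on charge: lift it up and off its fork on the hanger and lower it, head up, into the empty well of the charger until it is fully home, letting go only then (never drop it). Leave the red and yellow microphones, the tape roll and the meter as they are.

Things in the scene. Friction and masses are not known exactly. Their poses are not given: they have to be found in the camera images.
- blue_mic_ring (a point): Handheld microphone to move, 240 mm long, 0.3 kg. The point is on its axis at the middle of the BLUE ring round its steel head, 204 mm from the tail, 36 mm below the top; z axis from tail to head. The ring is a straight cylinder, diameter 51 mm, 12 mm high: the place to grip, from any side. The head narrows below it to 46 mm, then a shoulder, 171 to 165 mm from the tail, to the body
- blue_mic_tail (a point): Centre of the tail's end face of the blue-ringed microphone; z axis from tail to head. The body is a black round bar of diameter 34 mm, its last 30 mm tapering to 33 mm with a chamfer to 27 mm at the end face
- hanger: Fixed steel hanger, two forks at its y = +60 and -60 mm, 200 mm high, open to its -x (about towards the robot), blue and red microphones in either. Origin: on the bench, midway below the two fork centres; x, y level. Post and cross bar stand 70 mm behind (+x), up to 208 mm high; the foot reaches 60 mm to -x, 90 mm to +x, 110 mm to each side, 10 mm thick
- fork_left (a point): Centre of the hanger's fork at its +y, level with the bars' centre line (axes as the hanger). A U of 8 mm round bar, 40 mm between the bars, on which a microphone hangs by its shoulder, its axis through this point. The prongs turn up at their tips, 34 mm out to -x, to 20 mm above this point: raise a microphone 25 mm or more, then draw it out 70 mm along -x, to be clear
- fork_right (a point): Centre of the hanger's other, like fork, at its -y
- free_well_mouth (a point): Centre of the mouth of the EMPTY round well of the fixed grey charger (200 mm wide, highest edge 96 mm above the bench). z axis: out of the well along its axis, which leans 25 degrees from vertical towards the charger's front (about towards the robot). Bore 38 mm, 4 mm chamfer at the mouth, 62 mm deep. The yellow microphone stands in the other well, 100 mm away along this frame's -y
- free_well_floor (a point): Centre of the flat floor of the empty well, 62 mm below its mouth along the well's axis; same axes. A microphone is home when its tail stands on this floor; it then leans a few degrees in the loose bore
- red_mic_ring (a point): Middle of the RED ring of a like microphone hanging in the other fork: leave it
- yellow_mic_ring (a point): Middle of the YELLOW ring of a like microphone already charging in the other well: leave it
- tape: Black roll of tape lying flat, diameter 108, height 48 mm; origin at the centre of its underside
- meter: Yellow multimeter lying on its back, 186 (along its x) x 90 x 48 mm; origin at the centre of its underside

How it is judged:
By the outcome, as a careful person would: the job done as asked, in the order asked, and still so for the second after the job is handed in, with the robot touching nothing.
It also fails if it takes over 61 s, if anything falls off the work surface, if the arm or the gripper's body presses on something with over 40 N, if the wrist force passes 120 N, or if a joint passes its speed limit or range.

## Working session

There is one attempt and no reset: what is moved stays moved. The work goes in short steps, each a Python script; the robot and the scene stay as the last script left them, time stands still between calls to the robot, and variables do not carry over. Pictures are saved under pics/ and viewed, at most 10 in all, crops included, and the job is handed in when it is done.

```bash
mkdir -p pics; ls
python3 - <<'E'
from station import arm, cams
import cv2,pickle
for n in("side","top"):
    s=cams.snapshot(n); cv2.imwrite(f"pics/{n}0.png",s["color"]); pickle.dump(s,open(f"{n}0.pkl","wb"))
    print(n,s["vfov"],s["cx"],s["cy"],s["dist"],s["rvec"],s["tvec"], -cv2.Rodrigues(s["rvec"])[0].T@s["tvec"])
print(arm.grip_depth,arm.observe())
E
```

```text
pics
side 56.87368002287306 310.23225688624854 207.0524605623178 [-0.01931738  0.          0.          0.          0.        ] [ 0.08731408 -2.80951961  1.33501964] [0.53719472 0.13823616 0.91893333] [0.49451341 0.65789342 0.68902729]
top 56.86527653949345 321.025779003905 195.21287569639998 [-0.05351278  0.          0.          0.          0.        ] [ 2.18699116 -2.20235798  0.01379221] [0.02832807 0.53506397 1.0833419 ] [0.49911266 0.00237427 1.10072999]
-0.0188 {'time': 0.1, 'joints': array([ 1.05321122,  0.62923671,  0.03840562,  1.51821968, -0.02697605,
        0.99632017, -0.01999983]), 'joint_velocities': array([-0.00059775, -0.00091406, -0.00016604, -0.0025994 ,  0.00085926,
       -0.00143878,  0.00093347]), 'joint_efforts': array([ 2.93019897e-03, -5.50795197e+01,  1.14734720e+00, -1.87118483e+01,
       -5.21714590e-02,  1.92049850e-02,  6.34798744e-05]), 'tcp_pos': array([ 0.28356046, -0.5842405 ,  0.2046718 ]), 'ee_rot': array([-3.06018213e+00, -7.03349404e-01,  6.04623682e-04]), 'ft_force': array([-1.10812844,  0.20087288,  0.54210126]), 'torque': array([0.06450654, 0.0082718 , 0.01657812]), 'grasp_force': 0.0, 'width': 1.0015013564709916}
```

View pics/side0.png

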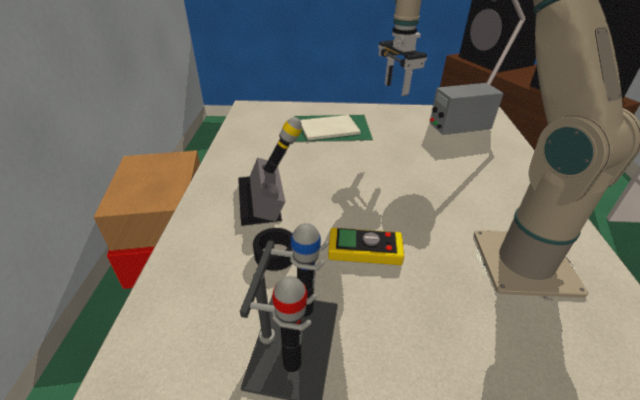

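View pics/top0.png

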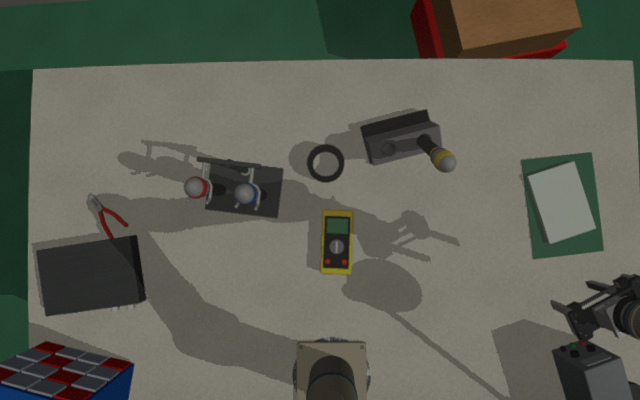

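The side view shows the yellow mic in the charger (290,130), the blue ring at (305,243) and the red at (290,300). In the top view, blue is at (247,192), red at (196,187), yellow at (445,160) and the charger at about (400,138).

```bash
cat > h.py <<'E'
import cv2,numpy as np,pickle
def K(s):
    f=200/np.tan(np.radians(s["vfov"])/2); return np.array([[f,0,s["cx"]],[0,f,s["cy"]],[0,0,1.]])
def ray(s,uv):
    p=cv2.undistortPoints(np.array([[uv]],float),K(s),np.array(s["dist"]))[0,0]
    R=cv2.Rodrigues(np.array(s["rvec"]))[0]; d=R.T@np.r_[p,1]
    return -R.T@np.array(s["tvec"]),d/np.linalg.norm(d)
def onz(s,uv,z):
    o,d=ray(s,uv); return o+d*(z-o[2])/d[2]
def tri(a,ua,b,ub):
    A=np.zeros((3,3));v=np.zeros(3)
    rs=[ray(a,ua),ray(b,ub)]
    for o,d in rs:
        P=np.eye(3)-np.outer(d,d);A+=P;v+=P@o
    x=np.linalg.solve(A,v); return x,max(np.linalg.norm((np.eye(3)-np.outer(d,d))@(x-o)) for o,d in rs)
def proj(s,X):
    return cv2.projectPoints(np.array(X,float).reshape(-1,1,3),np.array(s["rvec"]),np.array(s["tvec"]),K(s),np.array(s["dist"]))[0][:,0]
def blob(s,col,box):
    x0,y0,x1,y1=box; h=cv2.cvtColor(s["color"],cv2.COLOR_BGR2HSV)[y0:y1,x0:x1].astype(int)
    H={'b':(100,125),'y':(20,32),'r':(0,6)}[col]
    m=((h[...,0]>=H[0])&(h[...,0]<=H[1])&(h[...,1]>120)&(h[...,2]>50))
    if col=='r': m|=(h[...,0]>174)&(h[...,1]>120)&(h[...,2]>50)
    n,l,st,c=cv2.connectedComponentsWithStats(m.astype(np.uint8)); i=1+np.argmax(st[1:,4])
    return c[i]+[x0,y0],st[i]+[x0,y0,0,0,0]
E
python3 - <<'E'
from h import *
S=pickle.load(open("side0.pkl","rb"));T=pickle.load(open("top0.pkl","rb"))
bx={'b':((280,215,330,270),(225,170,270,215)),'r':((265,270,315,325),(175,165,222,210)),'y':((270,110,305,152),(425,140,462,175))}
for c,(a,b) in bx.items():
    pa,sa=blob(S,c,a);pb,sb=blob(T,c,b); print(c,pa,sa,pb,sb,tri(S,pa,T,pb), onz(T,pb,.215))
cv2.imwrite("pics/c1.png",cv2.resize(T["color"][95:195,345:465],None,fx=6.6,fy=6,interpolation=2)) if 0 else None
a=cv2.resize(T["color"][95:185,345:465],None,fx=6,fy=6,interpolation=2)
cv2.imwrite("pics/c1.png",a)
b=cv2.resize(S["color"][105:225,230:320],None,fx=5,fy=5,interpolation=2);cv2.imwrite("pics/c2.png",b)
E
```

```text
b [304.63176895 246.85198556] [290 235  30  20 277] [253.11111111 194.48888889] [247 184  10  20  45] (array([0.5338275 , 0.18550574, 0.20973985]), np.float64(0.0022515679750302825)) [0.53138487 0.18430954 0.215     ]
r [290.06585366 304.06829268] [272 284  36  30 410] [201.81443299 187.37113402] [192 177  15  21  97] (array([0.54957637, 0.3116809 , 0.21052352]), np.float64(0.00031545373496864117)) [0.54963648 0.31015048 0.215     ]
y [291.13071895 129.69934641] [283 121  19  16 153] [440.42735043 156.55555556] [434 151  20  17 117] (array([ 0.6142969 , -0.27013285,  0.20746729]), np.float64(0.006102095736419128)) [ 0.61941929 -0.26767859  0.215     ]
```

View pics/c1.png

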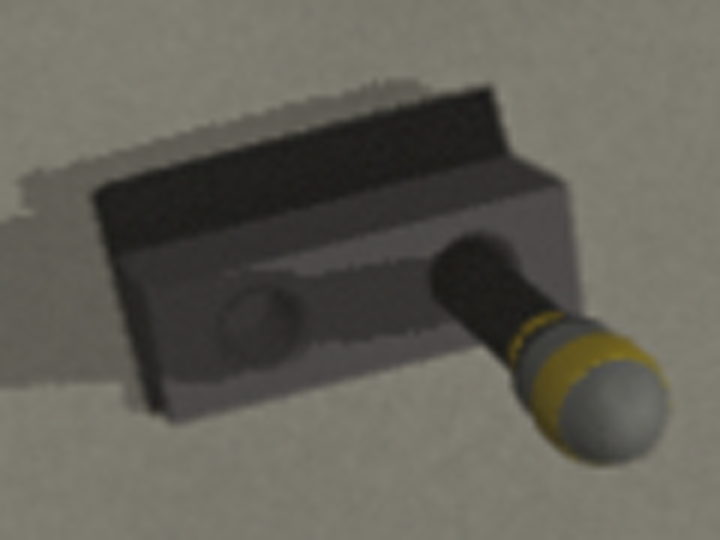

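View pics/c2.png

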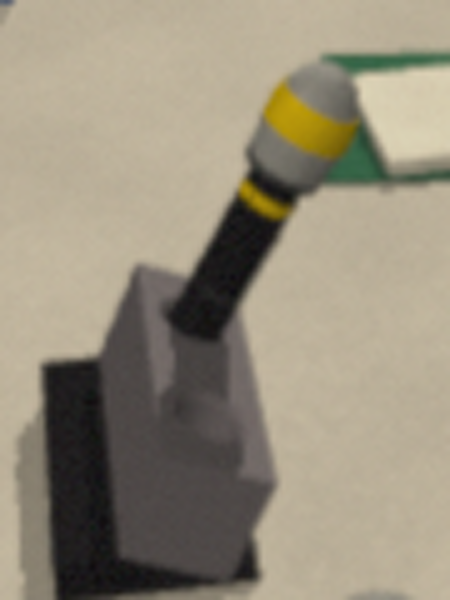

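The crops show the empty well's mouth at about (387.9,148.7) in the top view and (271.2,188.2) in the side view. The block's high back edge runs from about (369.5,143) to (439.5,125) in the top view. Next I'll correct the ring centroids for the visible-surface offset and get the charger frame.

Run:
```python
from h import *
np.set_printoptions(precision=4,suppress=True)
S=pickle.load(open("side0.pkl","rb"));T=pickle.load(open("top0.pkl","rb"))
def ring(ua,ub,ax):
    c,_=tri(S,ua,T,ub)
    for _ in range(15):
        A=np.zeros((3,3));v=np.zeros(3);rr=[]
        for s,u in((S,ua),(T,ub)):
            o,d=ray(s,u);h=o-c;h-=ax*(h@ax);h/=np.linalg.norm(h)
            P=np.eye(3)-np.outer(d,d);A+=P;v+=P@(o-.020*h);rr.append(np.linalg.norm(P@(c+.02*h-o)))
        c=np.linalg.solve(A,v)
    return c,rr
z=np.array([0,0,1.])
b,e1=ring((304.6,246.9),(253.1,194.5),z);r,e2=ring((290.1,304.1),(201.8,187.4),z)
print(b,e1,r,e2,np.linalg.norm(b-r),"yaw",np.degrees(np.arctan2(*(-(r-b)[:2]*[1,-1]))))
t=lambda x,y:((x+.5)/6-.5+345,(y+.5)/6-.5+95); s_=lambda x,y:((x+.5)/5-.5+230,(y+.5)/5-.5+105)
L=onz(T,t(148,285),.096);R=onz(T,t(570,183),.096);print("edge",L,R,np.linalg.norm(L-R),"yaw",np.degrees(np.arctan2(-(L-R)[0],(L-R)[1])))
print("edge tri",tri(S,s_(140,265),T,t(570,183)), "low left",tri(S,s_(275,483),T,t(168,420)))
print("mouth",tri(S,s_(208,418),T,t(260,325)))
yv=(L-R)/np.linalg.norm(L-R);xv=np.cross(yv,z);n=z*np.cos(.4363)-xv*np.sin(.4363)
y,e=ring((291.1,129.7),(440.4,156.6),n);print("yellow",y,e,"->empty mouth",y-n*.142+.1*yv, "n",n)
from station import arm
from scipy.spatial.transform import Rotation as Ro
for nm,p,ax,yy in(("grasp",b,z,(r-b)/np.linalg.norm(r-b)),("well y",y+.1*yv,n,yv),("well x",y+.1*yv,n,np.cross(n,yv))):
  for sg in(1,-1):
    Y=sg*(yy-ax*(yy@ax));Y/=np.linalg.norm(Y);Z=-ax;M=np.c_[np.cross(Y,Z),Y,Z]
    print(nm,sg,*[arm.ik(p+dz*z+Z*.0188,Ro.from_matrix(M).as_rotvec()) for dz in(0,.15)])
```

```text
[0.5344 0.1983 0.2428] [np.float64(0.000547099780829766), np.float64(0.0005470997808296776)] [0.5495 0.3186 0.2473] [np.float64(0.0013357973058671405), np.float64(0.0013357973058667513)] 0.12130271091172154 yaw -7.155728985933281
edge [ 0.6767 -0.11    0.096 ] [ 0.7224 -0.3036  0.096 ] 0.19891879218357017 yaw 13.274050250219409
edge tri (array([ 0.7214, -0.3051,  0.0913]), np.float64(0.0019401272310091342)) low left (array([ 0.6166, -0.1215,  0.07  ]), np.float64(0.0012456176633867109))
mouth (array([ 0.6588, -0.1632,  0.0813]), np.float64(0.0015045086395658897))
yellow [ 0.608  -0.284   0.2076] [np.float64(0.0013673279090350209), np.float64(0.0013673279090349445)] ->empty mouth [ 0.6434 -0.1729  0.0789] n [-0.4113 -0.097   0.9063]
grasp 1 [ 0.0743  0.5869 -0.7606  1.7094  0.4606  1.0329  0.6012] [ 0.0969  0.4575 -0.7978  1.4704  0.3299  1.3521  0.7251]
grasp -1 [-0.3587  0.4918 -0.0692  1.7221  0.0408  0.9291 -2.1398] [-0.1622  0.3884 -0.3666  1.4777  0.1413  1.3015 -2.2371]
well y 1 [ 0.9794  0.6031 -0.8525  1.9913  0.6123  0.3909  1.5824] [ 1.03    0.387  -0.8652  1.7898  0.1395  0.7031  1.9749]
well y -1 [ 0.5645  0.4824 -0.2179  2.0018 -0.4576  0.3401 -0.5424] [ 0.538   0.2925 -0.1682  1.802  -0.3068  0.713  -0.7548]
well x 1 [ 0.2978  0.481   0.1606  2.0093 -0.87    0.4456 -1.7247] [ 0.1931  0.2968  0.2891  1.8111 -0.5251  0.7659 -2.122 ]
well x -1 [ 0.7676  0.5173 -0.5134  1.9965  0.0261  0.315   0.5664] [ 0.7431  0.3127 -0.4438  1.7966 -0.1553  0.6963  0.6757]
```

```bash
cat >> h.py <<'E'
from scipy.spatial.transform import Rotation as Ro
z=np.array([0,0,1.])
def pose(p,ax,Y):
    "TCP pose with grasp point at p, tool z = -ax, closing along Y"
    Y=Y-ax*(Y@ax);Y/=np.linalg.norm(Y);Z=-ax
    return p+Z*.0188,Ro.from_matrix(np.c_[np.cross(Y,Z),Y,Z]).as_rotvec()
B=np.array([.5344,.1983,.242]);HY=np.array([.0151,.1203,0]);HY/=np.linalg.norm(HY);HX=np.cross(HY,z)
M=np.array([.6595,-.164,.082]);CY=np.array([-.2297,.9733,0]);CX=np.cross(CY,z)
N=z*np.cos(np.radians(25))-CX*np.sin(np.radians(25))
def st(arm,t=""):
    o=arm.observe();print(t,"t%.1f"%o["time"],"tcp",o["tcp_pos"].round(4),"F",o["ft_force"].round(1),"w%.3f g%.1f"%(o["width"],o["grasp_force"]));return o
E
python3 - <<'E'
from h import *
from station import arm,cams
p=arm.observe()["tcp_pos"]; arm.servo_line(p+[0,0,.17],max_speed=.2); st(arm)
arm.move_ptp(*pose(B+[0,0,.13],z,HY)); o=st(arm)
arm.servo_line(pose(B+[0,0,.05],z,HY)[0],max_speed=.12); st(arm)
s=cams.snapshot("side");t=cams.snapshot("top")
cv2.imwrite("pics/v1.png",np.hstack([cv2.resize(x["color"][y0:y0+150,x0:x0+110],None,fx=3.6,fy=3.6,interpolation=2) for x,x0,y0 in((s,250,150),(t,190,110))]))
print(proj(s,[B,B+.0255*HY,B-.0255*HY]),o["joints"])
E
```

```text
t1.1 tcp [ 0.2833 -0.5836  0.3733] F [-0.7  0.2 -0.8] w0.997 g0.0
 t4.0 tcp [0.5349 0.1972 0.353 ] F [0.4 0.2 0.2] w0.999 g0.0
 t4.8 tcp [0.5348 0.1987 0.2738] F [ 0.2 -0.1  0.6] w0.998 g0.0
[[304.81404353 239.00258667]
 [301.80419619 249.41764904]
 [307.64736192 229.19797031]] [ 0.17416317  0.51092939 -0.94165331  1.50772818  0.41892967  1.3368315
  0.63956328]
```

View pics/v1.png

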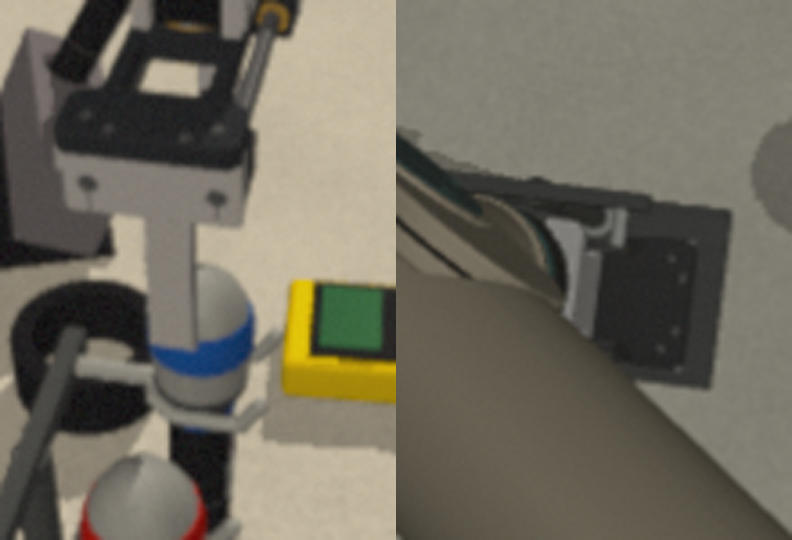

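The finger hovers on the +y side with its tip at about (297.8,246.7) in the side view, and the blue ring's near face is centred at about (306.4,247). I'll compare both with their projections.

Run:
```python
from h import *
S=pickle.load(open("side0.pkl","rb"))
t=np.array([.5348,.1987,.2738]);print(proj(S,[t+.0595*HY,t+.047*HY,t]))
c=ray(S,(300,240))[0]-B;c[2]=0;c/=np.linalg.norm(c)
print(proj(S,[B+.02*c]), ray(S,(300,240))[0])
P,_=pose(B,z,HY)
```

```text
[[296.70192272 250.69862547]
 [298.40188336 245.08210082]
 [304.32874182 225.50034782]]
[[304.9530561  247.25940839]] [0.49451341 0.65789342 0.68902729]
```

Run:
```python
from h import *
from station import arm,cams
np.set_printoptions(precision=4,suppress=True)
arm.servo_line(pose(B,z,HY)[0],max_speed=.08); st(arm,"down")
arm.close(grip_force=45); o=st(arm,"closed")
s=cams.snapshot("side")
cv2.imwrite("pics/v2.png",cv2.resize(s["color"][180:300,250:350],None,fx=5,fy=5,interpolation=2))
p=o["tcp_pos"]; arm.servo_line(p+[0,0,.045],max_speed=.06); st(arm,"up")
s=cams.snapshot("side");cv2.imwrite("pics/v3.png",cv2.resize(s["color"][150:330,240:350],None,fx=3.3,fy=3.3,interpolation=2))
```

```text
down t5.7 tcp [0.5346 0.1986 0.2234] F [ 0.7 -0.3  0. ] w1.000 g0.0
closed t6.4 tcp [0.5344 0.1989 0.2233] F [ 1.   1.  -0.4] w0.532 g45.0
up t7.4 tcp [0.5342 0.1986 0.268 ] F [ 0.2  0.1 -3.4] w0.534 g45.0
```

View pics/v3.png

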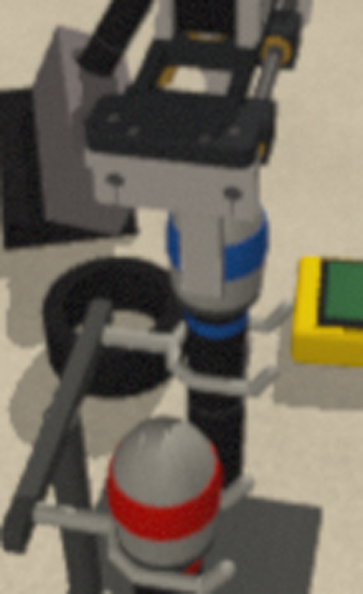

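The blue mic is gripped at its ring and lifted straight; its shoulder is clear of the fork (ring at about (306,223) px), and the red mic hasn't moved. Next: draw it out, raise it and carry it to the well.

Run:
```python
from h import *
from station import arm,cams
p=arm.observe()["tcp_pos"]; a=p-.095*HX
arm.servo_line(a,max_speed=.1); st(arm,"out")
arm.servo_line(a+[0,0,.12],max_speed=.15); st(arm,"raised")
Y=-np.cross(N,CY)
q=arm.ik(*pose(M+N*(.204+.12),N,Y)); print(q)
arm.move_ptp(*pose(M+N*(.204+.12),N,Y)); st(arm,"above")
arm.servo_line(pose(M+N*(.204+.03),N,Y)[0],max_speed=.1); st(arm,"near")
s=cams.snapshot("side");t=cams.snapshot("top")
pickle.dump((s,t),open("near.pkl","wb"))
cv2.imwrite("pics/v4.png",np.hstack([cv2.resize(x["color"][y0:y0+150,x0:x0+110],None,fx=3.6,fy=3.6,interpolation=2) for x,x0,y0 in((s,220,90),(t,345,80))]))
for x in(s,t):print(proj(x,[M+.03*N,M,M+.234*N]))
```

```text
out t8.5 tcp [0.4407 0.2103 0.2679] F [ 0.1 -0.1 -1.9] w0.532 g45.0
raised t9.5 tcp [0.4395 0.2099 0.387 ] F [ 1.   0.  -3.9] w0.529 g45.0
[ 1.12217314  0.26510665 -0.81084831  1.86657049 -0.07332389  0.72500923
  0.64235077]
above t11.0 tcp [ 0.5343 -0.1916  0.3587] F [ 0.5  0.2 -3.6] w0.530 g45.0
near t12.1 tcp [ 0.5712 -0.185   0.2776] F [ 0.2 -0.1 -3.1] w0.537 g45.0
[[274.34303163 179.2704337 ]
 [270.42196326 187.7562783 ]
 [304.57437217 113.9325023 ]]
[[391.06599931 151.94087913]
 [388.29171553 148.98755998]
 [414.92574322 177.40390898]]
```

View pics/v4.png

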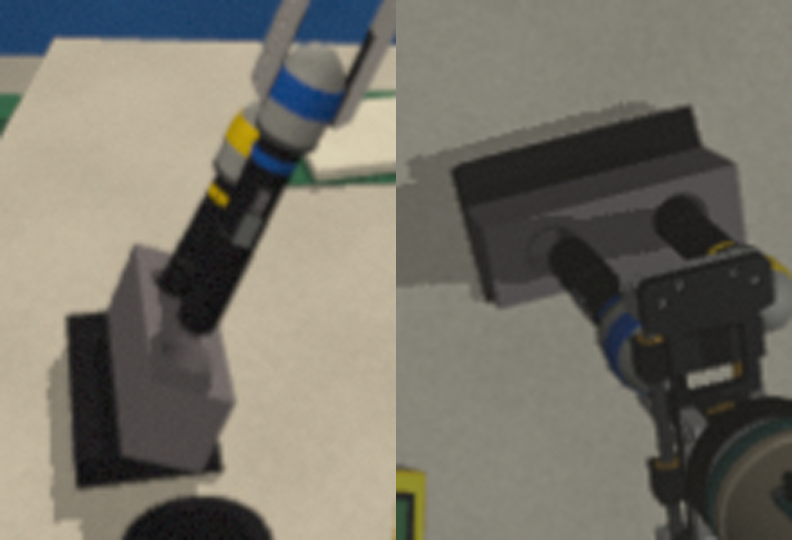

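Side view: the tail (~274.7,180.3) sits over the mouth (~271.5,187.6), as predicted. Top view: the tail may be about 2 px right of its prediction (391,152), so I'll measure the body's midline.

```bash
python3 - <<'E'
from h import *
s,t=pickle.load(open("near.pkl","rb"))
for nm,x in(("side",s),("top",t)):
    g=cv2.cvtColor(x["color"],cv2.COLOR_BGR2GRAY).astype(np.float32)
    for l in(.005,.015,.03,.05,.07,.09):
        a,b=proj(x,[M+N*(.03+l),M+N*(.035+l)]);d=(b-a)/np.linalg.norm(b-a);n=np.array([-d[1],d[0]])
        k=np.arange(-12,12.1,1);P=a+k[:,None]*n
        v=cv2.remap(g,P[:,0].astype(np.float32)[None],P[:,1].astype(np.float32)[None],1)[0]
        print(nm,l,n.round(2),v.astype(int))
E
python3 - <<'E'
import sys;sys.path.insert(0,'.')
from h import *
s,t=pickle.load(open("near.pkl","rb"))
c=cv2.resize(t["color"][125:185,370:450],None,fx=9,fy=9,interpolation=2);c=cv2.convertScaleAbs(c,alpha=1.8)
cv2.imwrite("pics/v5.png",c)
E
```

```text
side 0.005 [0.91 0.42] [ 72  67  66  66  66  59  39  26  24  22  21  23  25  21  20  20  29  68
 120 160 176 178 177 180 181]
side 0.015 [0.91 0.42] [ 29  27  28  26  33  27  27  26  26  25  26  25  26  22  19  15  23  67
 133 173 180 179 180 181 182]
side 0.03 [0.91 0.42] [ 24  27  26  24  22  20  24  23  24  24  23  23  23  19  19  22  22  57
 122 165 176 179 179 180 180]
side 0.05 [0.91 0.42] [ 23  25  28  21  23  23  19  22  24  23  21  23  22  23  24  23  24  50
 109 159 176 177 177 177 179]
side 0.07 [0.91 0.42] [ 26  21  26  28  21  21  23  24  23  22  24  23  26  27  25  21  18  42
  95 151 174 177 175 175 175]
side 0.09 [0.91 0.42] [ 26  24  26  22  25  23  21  23  22  22  30  45  69  77  78  74  62  57
  97 154 175 175 175 174 175]
top 0.005 [-0.73  0.68] [55 56 56 53 42 31 29 29 28 27 29 30 29 29 28 29 36 54 71 79 79 79 79 78
 79]
top 0.015 [-0.73  0.68] [55 55 56 54 41 31 28 29 29 28 28 28 28 28 27 30 40 65 78 79 79 79 79 78
 84]
top 0.03 [-0.73  0.68] [ 56  57  57  54  41  29  28  28  28  29  28  27  29  29  29  27  30  53
  72  79  82  89 101 115 125]
top 0.05 [-0.73  0.68] [ 55  55  57  56  41  29  30  32  31  31  32  30  30  30  30  33  37  70
 108 127 128 129 130 130 127]
top 0.07 [-0.73  0.68] [ 75  77  79  72  46  30  27  29  29  29  29  28  29  29  30  39  46  63
 101 129 130 127 127 127 127]
top 0.09 [-0.73  0.68] [ 79  79  78  74  52  33  29  27  30  29  28  28  28  28  29  29  38  55
  92 120 128 128 130 130 130]
```

View pics/v5.png

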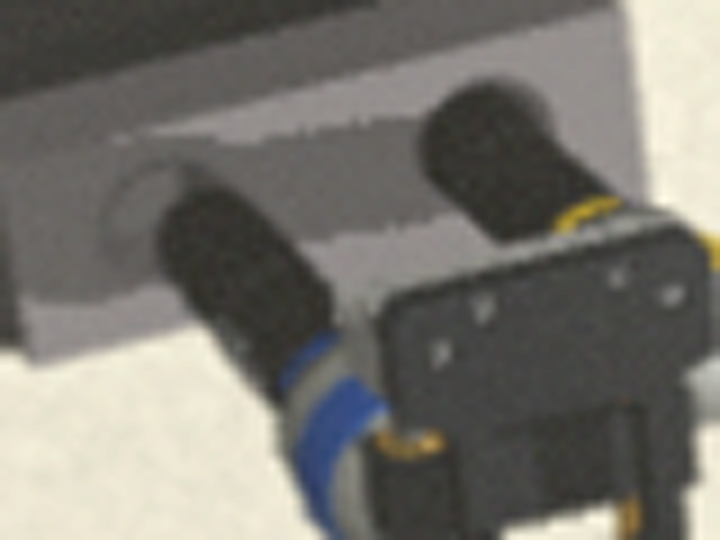

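```bash
cat > ins.py <<'E'
from h import *
from station import arm
Y=-np.cross(N,CY); F0=np.array([.2,0,-3.2]); off=np.array([-.001,.002,0]); off-=N*(off@N)
d=.03
arm.servo_line(pose(M+N*(.204+d)+off,N,Y)[0],max_speed=.05)
while d>-.068:
    d-=.004
    arm.servo_line(pose(M+N*(.204+d)+off,N,Y)[0],max_speed=.04)
    o=arm.observe();F=o["ft_force"]-F0;ax=F@N;lat=F-N*ax
    print("d%.0f ax%.1f latX%.1f latY%.1f off %s t%.1f w%.3f"%(d*1e3,ax,lat@Y,lat@CY,(off*1e3).round(1),o["time"],o["width"]))
    if np.linalg.norm(lat)>2: off=off+np.clip(lat*.0003,-.0015,.0015)
    if ax>12: break
st(arm)
E
python3 ins.py
```

```text
d26 ax-0.9 latX-0.7 latY0.4 off [-0.9  2.  -0.2] t12.7 w0.531
d22 ax-0.3 latX-0.2 latY-0.7 off [-0.9  2.  -0.2] t12.9 w0.534
d18 ax0.3 latX1.1 latY-0.6 off [-0.9  2.  -0.2] t13.2 w0.534
d14 ax0.1 latX-0.1 latY-0.5 off [-0.9  2.  -0.2] t13.4 w0.536
d10 ax0.9 latX-0.1 latY-0.0 off [-0.9  2.  -0.2] t13.7 w0.530
d6 ax0.0 latX-0.6 latY-0.8 off [-0.9  2.  -0.2] t13.9 w0.535
d2 ax0.8 latX-0.6 latY0.1 off [-0.9  2.  -0.2] t14.2 w0.531
d-2 ax-0.0 latX0.2 latY-0.4 off [-0.9  2.  -0.2] t14.4 w0.532
d-6 ax-0.2 latX-1.2 latY-0.1 off [-0.9  2.  -0.2] t14.7 w0.532
d-10 ax-0.2 latX-0.4 latY1.0 off [-0.9  2.  -0.2] t14.9 w0.529
d-14 ax-0.6 latX-1.4 latY0.5 off [-0.9  2.  -0.2] t15.2 w0.532
d-18 ax-1.5 latX-1.5 latY0.3 off [-0.9  2.  -0.2] t15.4 w0.535
d-22 ax-0.6 latX-1.0 latY0.3 off [-0.9  2.  -0.2] t15.7 w0.532
d-26 ax-0.6 latX-0.7 latY-0.4 off [-0.9  2.  -0.2] t15.9 w0.532
d-30 ax-1.8 latX-1.2 latY0.1 off [-0.9  2.  -0.2] t16.2 w0.534
d-34 ax-1.0 latX-2.1 latY-0.1 off [-0.9  2.  -0.2] t16.4 w0.534
d-38 ax-0.8 latX-1.7 latY0.1 off [-1.5  1.9 -0.5] t16.7 w0.536
d-42 ax-1.6 latX-0.6 latY0.7 off [-1.5  1.9 -0.5] t16.9 w0.533
d-46 ax-1.3 latX-1.6 latY0.1 off [-1.5  1.9 -0.5] t17.2 w0.532
d-50 ax-1.3 latX-2.3 latY1.2 off [-1.5  1.9 -0.5] t17.4 w0.535
d-54 ax-0.0 latX-1.0 latY-0.2 off [-2.1  2.1 -0.7] t17.7 w0.533
d-58 ax15.8 latX-2.5 latY1.0 off [-2.1  2.1 -0.7] t17.9 w0.532
 t17.9 tcp [ 0.6061 -0.1757  0.1987] F [-8.7 -1.1 10.1] w0.532 g45.0
```

Run:
```python
from h import *
from station import arm,cams
np.set_printoptions(precision=4,suppress=True)
p=arm.observe()["tcp_pos"]
for k in(1,2):
    arm.servo_line(p-N*.001*k,max_speed=.02); o=st(arm); print((o["ft_force"]-[.2,0,-3.2])@N)
    if (o["ft_force"]-[.2,0,-3.2])@N>30: break
arm.servo_line(o["tcp_pos"]+N*.0005,max_speed=.02);st(arm)
s=cams.snapshot("side");t=cams.snapshot("top");pickle.dump((s,t),open("home.pkl","wb"))
cv2.imwrite("pics/v6.png",cv2.resize(s["color"][100:225,225:325],None,fx=4.7,fy=4.7,interpolation=2))
```

```text
t18.2 tcp [ 0.6066 -0.1763  0.1989] F [-7.1 -2.   6.8] w0.534 g45.0
12.257358450894085
 t18.4 tcp [ 0.6068 -0.1767  0.1989] F [-12.8  -0.6  14.3] w0.535 g45.0
21.235232163406657
 t18.7 tcp [ 0.6066 -0.1767  0.1992] F [-1.2  0.2 -2.3] w0.531 g45.0
```

View pics/v6.png

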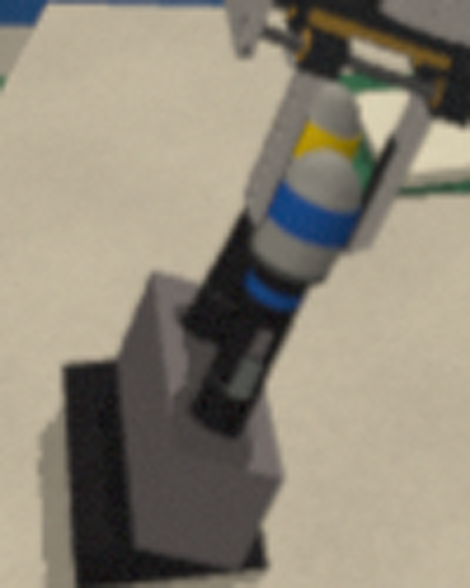

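The side view shows the blue mic standing in the well, with the ring at about (292.6,146.5) px and the body entering the mouth at about (272,187). The stop is firm, but about 5 mm earlier than I computed, so I'll compare the ring height with the yellow mic's.

Run:
```python
from h import *
np.set_printoptions(precision=4,suppress=True)
s,t=pickle.load(open("home.pkl","rb"));s0=pickle.load(open("side0.pkl","rb"))
pb,sb=blob(s,'b',(275,135,310,155));print("blue side",pb,sb)
G=np.array([.6066,-.1767,.1992])+.0188*N
c=ray(s,pb)[0]-G;h=c-N*(c@N);h/=np.linalg.norm(h)
print("pred if ring at grip",proj(s,[G+.02*h,G+.02*h+.005*N,G+.02*h-.005*N]))
Yr=np.array([.608,-.284,.2076]);print("pred if level with yellow",proj(s,[Yr+.1*CY+.02*h]), "grip axial rel. yellow",(G-Yr)@N)
pt,stt=blob(t,'b',(395,130,430,185));print("blue top",pt,stt,proj(t,[G+.02*h]))
```

```text
blue side [290.4609 146.2422] [282 139  19  13 128]
pred if ring at grip [[289.5737 146.0724]
 [290.3371 144.4216]
 [288.8144 147.7141]]
pred if level with yellow [[295.4186 147.5974]] grip axial rel. yellow 0.001346942452631169
blue top [396.44 160.32] [395 156   5  12  25] [[395.676  164.6459]]
```

The grip is within 1.3 mm of level with the yellow mic's ring along the axis, so the mic is fully home. Releasing.

Run:
```python
from h import *
from station import arm,cams
arm.release();arm.pause(.5);o=st(arm,"open")
arm.servo_line(o["tcp_pos"]+N*.12,max_speed=.08);o=st(arm,"back")
arm.servo_line(o["tcp_pos"]+[-.05,.0,.06],max_speed=.15);arm.pause(.5);st(arm)
s=cams.snapshot("side");t=cams.snapshot("top")
cv2.imwrite("pics/v7.png",np.hstack([cv2.resize(s["color"][90:390,225:415],None,fx=2,fy=2),cv2.resize(t["color"][100:300,180:470],None,fx=1.4,fy=3)]))
cv2.imwrite("pics/v7.png",cv2.resize(s["color"][90:390,225:415],None,fx=2,fy=2,interpolation=2))
pb,sb=blob(s,'b',(270,120,320,175));print(pb,sb,blob(s,'r',(265,270,315,325))[0])
```

```text
open t20.1 tcp [ 0.6066 -0.1767  0.1993] F [0.2 0.5 0. ] w1.000 g0.0
back t21.8 tcp [ 0.5571 -0.1881  0.3076] F [-0.2  0.7 -0.1] w1.001 g0.0
 t23.0 tcp [ 0.5072 -0.188   0.3675] F [0.2 0.2 0.4] w1.000 g0.0
[295.7810219  147.62773723] [287 139  19  16 137] [289.27506427 304.83290488]
```

View pics/v7.png

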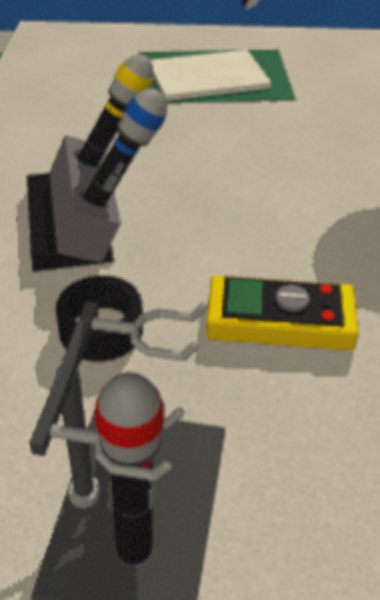

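The blue ring settled at (295.8,147.6) px, matching the (295.4,147.6) predicted for level with yellow. The red mic, yellow mic, tape and meter look undisturbed, and the arm is clear.

```bash
python3 -c "
from station import arm
print(arm.job_done())"
```

```text
the job is handed in; nothing more can be done
None
```

The blue-ringed microphone is standing head up and fully home in the empty charger well, released only once it was seated; the red and yellow microphones, tape and meter look undisturbed in the last picture, and the job was handed in at about 23 s.

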